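# Faders down, then power on

### The job

The repaired mixer is ready to be switched on. With the fingertips, gently draw all three faders (two white channels and the red master) along their slots right down to the stops nearest the robot, and only when all are down press the green power key fully in and let go. Do not pinch the fader caps, do not lift or shove the mixer, and leave the tools and parts around it as they lie.

Things in the scene. Friction and masses are not known exactly. Their poses are not given: they have to be found in the camera images.
- mixer_panel (a point): Centre of the flat top panel of a dark-grey audio mixer, 45 mm above the bench. Mixer axes: x to its rear (away from the robot), y to its left, z up; it may stand turned a little. Three fader slots run along mixer x in the front half, at y = +58, +13, -32 mm. Fixed knobs, 14 mm wide and 15 mm high, stand in the same columns at x = +57 and +79 mm; between faders and knobs the panel is flat.
- fader_left_top (a point): Centre of the top of the left white fader cap. The cap is 24 mm long (along mixer x), 12 mm wide, 15 mm tall; its top stands 16.5 mm above the panel, its underside 1.5 mm. It slides only along its slot; cap centres of neighbouring columns are 45 mm apart.
- fader_middle_top (a point): The same for the middle white fader cap.
- fader_master_top (a point): The same for the red master fader cap (right-hand slot).
- fader_left (a joint): Position of the left white fader in m: 0 = fully down, against the stop nearest the robot (mixer -x), 0.070 = fully up. Moves with about 1 N of friction, no spring, and stays where it is left.
- fader_middle (a joint): The same for the middle white fader.
- fader_master (a joint): The same for the red master fader.
- power_top (a point): Centre of the top face of the green square power key, 18 x 18 mm, at the rear right of the panel (x = +52, y = -70 mm of the panel centre). It stands 8 mm above the panel when off and 3 mm when on.
- power (a joint): Travel of the power key in m: 0 = out (off), 0.005 = fully in (on). It needs about 3 N and stays in when let go.
- mixer: The mixer, 190 x 190 x 45 mm, about 3 kg, standing loose on rubber feet; origin at the centre of its underside, on the bench; axes as given for the panel point.
- flux_brush: Loose brush with a wooden handle, 144 x 12 x 8 mm, lying behind the mixer; origin at the middle of its underside. A bystander.
- connector_black: Loose black wire connector with short coloured leads, 68 x 21 x 12 mm, lying to the right of the mixer; origin under the middle. A bystander.
- tweezers_fine: Loose steel tweezers, 126 x 14 x 9 mm, lying to the right of the mixer; origin under the middle. A bystander.
- tweezers_esd: Loose black tweezers, 126 x 14 x 9 mm, lying to the right; origin under the middle. A bystander.
- flush_cutter: Loose pliers with red grips, 128 x 45 x 12 mm, lying to the right; origin under the middle. A bystander.

How it is judged (in metres and radians):
At the end, for the whole second after the job is handed in: All three faders within 3 mm of their lower stops, the power key at least 4 mm in (of 5), the mixer at rest and the robot clear (value of joint each of fader_left, fader_middle, fader_master below 0.003 m and value of joint power above 0.004 m and linear speed of mixer below 0.01 m/s); the robot touches nothing.
It fails at once if the power key goes in while a fader is still up (more than 4 mm above its stop) (value of joint power above 0.003 m and value of joint any of fader_left, fader_middle, fader_master above 0.004 m).
It fails at once if a fader cap is pinched between the fingers ((contact force between the fingers and fader_left_c0 above 1 N and contact force between the fingers and fader_left_c1 above 1 N) or (contact force between the fingers and fader_left_c2 above 1 N and contact force between the fingers and fader_left_c3 above 1 N) or (contact force between the fingers and fader_middle_c0 above 1 N and contact force between the fingers and fader_middle_c1 above 1 N) or (contact force between the fingers and fader_middle_c2 above 1 N and contact force between the fingers and fader_middle_c3 above 1 N) or (contact force between the fingers and fader_master_c0 above 1 N and contact force between the fingers and fader_master_c1 above 1 N) or (contact force between the fingers and fader_master_c2 above 1 N and contact force between the fingers and fader_master_c3 above 1 N)).
It fails at once if the mixer is shoved more than 20 mm, lifted more than 8 mm or tipped (distance of mixer from where it was at the start of the episode above 0.02 m or height (world z) of mixer above 0.008 m or angle between mixer's own z axis and vertical above 0.1 rad).
It fails at once if the mixer, a fader or the key is pushed harder than 60 N (contact force between any of the fingers, the arm and mixer above 60 N).
It fails at once if a tool or part lying about is moved more than 20 mm (distance of any of flux_brush, connector_black, tweezers_fine, tweezers_esd, flush_cutter from where it was at the start of the episode above 0.02 m).
It also fails if it takes over 48 s, if anything falls off the work surface, if the arm or the gripper's body presses on something with over 40 N, if the wrist force passes 120 N, or if a joint passes its speed limit or range.

### The arm

A 6-joint arm with a two-finger parallel gripper is mounted at the origin on a cart in front of the work surface, level with it; the furniture and walls round the work are solid. World frame = base frame: x ahead of the robot, y to its left, z up, the work surface at z = 0. Lengths are in m, angles in degrees, forces in N, time in s.
With the tool pointing down it reaches from about 0.4 to 0.825 m from the base axis. Payload 7 kg.
Tool frame: the origin (TCP) lies midway between the tips of the shut fingers; the grasp point (between the pads) lies 19 mm behind it; z points along the fingers, y is the direction in which the jaws open and shut (so a half turn about z gives the same grasp; the last joint's range is limited). The gripper opens to 88 mm and grips with 3 to 60 N. Pads are 19 mm wide; open, the fingers measure 130 mm over their backs; the gripper's body (78 mm by 193 mm) begins 47 mm behind the grasp point.
Start: joints at [80.277, 20.546, 0.682, 0, -70.136, -16.507], TCP at [0.298, 0.605, 0.227] pointing down, gripper open.
Joint ranges: [-176.03, 176.03], [-82.01, 121.73], [-58.28, 71.71], [-173.87, 95.51], [-174.79, -0.11], [-173.66, 173.66]. Speed limits (degrees/s): [136.94, 136.94, 172.46, 180, 180, 180].

### API

Orientations are given as [roll, pitch, yaw] about the fixed x, y, z axes, in that order (R = Rz(yaw) Ry(pitch) Rx(roll)).
In Python, from plant import ctrl gives the robot as it stands. The module is installed in compiled form; this text tells all that it offers.
- The arm moves only by the tool arm_command, never from a script. Its argument "targets" is a list that holds one entry, the list of rows, each a list of 7 numbers: the turn, a rotation vector about the world's x, y, z in rad, then the shift along the world's x, y, z in cm, then the opening, from 0 (shut) to 1 (fully open). A call has 1 to 8 rows; each row is the pose to reach, as a shift and turn from the pose commanded when the call began; what a row does not reach only later rows make up. A row lasts 1/12 s, in which the tool goes at most 41.7 mm and 7.16 degrees, less where a joint would pass 70% of its speed; a pose out of reach is approached as far as the arm can. A call with a gripper value outside its range is refused whole. The fingers move at their own pace and stop on an object; the grip force is fixed at half the most. Time passes only in rows, so rows that repeat a pose let the fingers close. It gives the time, the measured TCP pose, the force and the opening at its end, in the units of the state.
- ctrl.get_obs(): the state, without advancing time (a new reading comes with each control period).
- ctrl.snapshot(name): name is "scene" or "top" or "wrist"; returns the picture (420x560x3 uint8, blue, green, red); there is no depth.
- ctrl.camera_model(name): a dict with "K" (3x3 intrinsics, pixels), "xyz" and "rotation" of the camera in the world. Camera axes: x right, y up, looking along -z (the intrinsics and any distortion apply to the point x, -y, -z); pixel columns grow to the right and rows downward; lengths in m; the calibration is good to about 2 mm. A picture is of the moment at which its call begins: read the wrist's pose just before it. camera_model takes no time and is no camera call; for the wrist camera it gives the pose at the moment of the call.
- ctrl.close_job(): hands the job in, once; it reports no verdict.
The state is a dict: "clock": time; "joint_pos": joint angles; "qvel": joint speeds; "tau": joint torques, N m; "tool_pos": TCP position; "orientation": TCP orientation; "force": force on the tool from outside, world axes, zero at the start; "moment": the same for the moment, N m; "opening": finger opening in m.
Only numpy, scipy, OpenCV 4.12 (cv2) and the standard library are available. Lean on these libraries where they do the work, as an engineer would, in place of code of your own. Each camera call takes 0.05 s, during which the arm holds its last target. There are 200 camera calls.

## Working session

There is one attempt and no reset: what is moved stays moved. The work goes in short steps, Python scripts to look and compute and a tool call to move; the robot and the scene stay as the last step left them, time stands still between calls to the robot, and variables do not carry over. Pictures are saved under pics/ and viewed, about 8 in all and at most 12, crops included, and the job is handed in when it is done.

Besides the shell and the picture viewer there is one more tool, called after ">>>" as name(argument=value, ...) on one line, values as JSON. arm_command: Moves the arm, as the interface text tells. Its arguments: {"type":"object","properties":{"targets":{"type":"array","items":{"type":"array","items":{"type":"array","items":{"type":"number"}}}}},"required":["targets"]}

```bash
mkdir -p pics; python3 - <<'E'
from plant import ctrl
import cv2,numpy as np
print(ctrl.get_obs())
for n in("top","scene"):
    cv2.imwrite(f"pics/{n}0.png",ctrl.snapshot(n)); print(n,ctrl.camera_model(n))
E
```

```text
{'clock': 0.0, 'joint_pos': array([ 8.02784626e+01,  2.05922905e+01,  6.34370530e-01, -2.14756288e-02,
       -7.01364390e+01, -1.65089219e+01]), 'qvel': array([-0.05894502,  0.05864115, -0.01106528,  0.02110318, -0.03827693,
       -0.0636459 ]), 'tau': array([ 3.32790805e-04, -5.82724142e+01,  2.93051970e+01,  6.99717790e+00,
        6.76054580e-03, -1.58779017e-04]), 'tool_pos': array([0.29811658, 0.60505145, 0.22561331]), 'orientation': array([ 1.79903794e+02, -7.46010684e-03, -2.62377667e+01]), 'force': array([0.61386259, 0.16362342, 0.92381625]), 'moment': array([-0.02152676,  0.01269793,  0.0101663 ]), 'opening': 0.08782506174665534}
top {'K': array([[506.83112913,   0.        , 279.14346861],
       [  0.        , 506.83112913, 214.1624711 ],
       [  0.        ,   0.        ,   1.        ]]), 'xyz': array([ 0.37779773, -0.36588511,  1.1179107 ]), 'rotation': array([  9.99491197,   1.06018432, -90.66166422])}
scene {'K': array([[481.29971673,   0.        , 272.3563645 ],
       [  0.        , 481.29971673, 207.7073556 ],
       [  0.        ,   0.        ,   1.        ]]), 'xyz': array([ 0.19221762, -1.12207292,  0.55928576]), 'rotation': array([ 60.05267015,  -0.12447049, -26.74951587])}
```

View pics/top0.png

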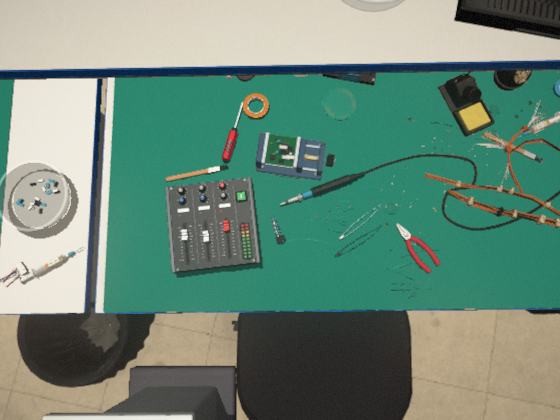

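View pics/scene0.png

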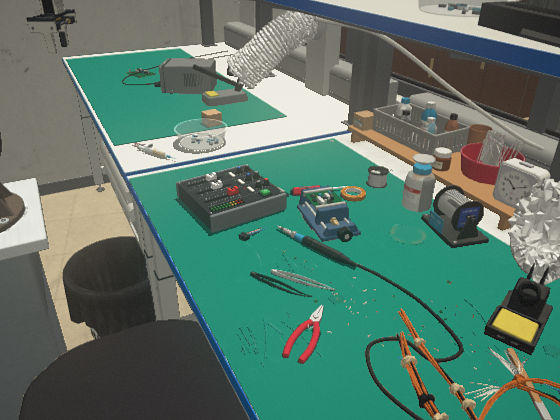

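The top view shows the mixer around (213,225), slightly turned. The red master is near (227,226), the white caps near (184,236) and (206,236), and the green key near (241,197). Next I'll locate these numerically.

```bash
cat > h.py <<'E'
import numpy as np,cv2
from scipy.spatial.transform import Rotation as R
def ray(m,px,z):
    """pixels -> world points on plane z"""
    p=np.c_[np.atleast_2d(px),np.ones(len(np.atleast_2d(px)))]@np.linalg.inv(m["K"]).T
    d=(p*[1,-1,-1])@R.from_euler('xyz',m["rotation"],degrees=True).as_matrix().T
    c=m["xyz"]; return c+d*((z-c[2])/d[:,2:])
def proj(m,P):
    q=(np.atleast_2d(P)-m["xyz"])@R.from_euler('xyz',m["rotation"],degrees=True).as_matrix()
    q=q*[1,-1,-1]@m["K"].T; return q[:,:2]/q[:,2:]
def blobs(im,lo,hi,amin=15):
    m=cv2.inRange(cv2.cvtColor(im,cv2.COLOR_BGR2HSV),np.array(lo),np.array(hi))
    n,_,s,c=cv2.connectedComponentsWithStats(m)
    return [(c[i],s[i]) for i in range(1,n) if s[i][4]>=amin]
E
python3 - <<'E'
from plant import ctrl
from h import *
im=cv2.imread("pics/top0.png"); m=ctrl.camera_model("top")
hsv=cv2.cvtColor(im,cv2.COLOR_BGR2HSV)
# dark low-sat mixer body
roi=np.zeros(im.shape[:2],np.uint8); roi[165:285,150:268]=255
k=cv2.bitwise_and(cv2.inRange(hsv,(0,0,0),(179,90,255)),roi)
k=cv2.morphologyEx(k,cv2.MORPH_CLOSE,np.ones((9,9)));k=cv2.morphologyEx(k,cv2.MORPH_OPEN,np.ones((15,15)))
c=max(cv2.findContours(k,0,2)[0],key=cv2.contourArea)
r=cv2.minAreaRect(c); b=cv2.boxPoints(r); print(r,b.tolist()); print(ray(m,b,.045).round(4))
print('centre',ray(m,[r[0]],.045))
for n,lo,hi in(("red",(0,120,80),(8,255,255)),("green",(50,120,120),(70,255,255)),("white",(0,0,190),(179,40,255))):
    for cc,s in blobs(im,lo,hi,8):
        if 165<cc[0]<262 and 175<cc[1]<275: print(n,cc.round(1),s,ray(m,[cc],.06).round(4))
crop=cv2.resize(im[160:290,150:290],None,fx=4,fy=4,interpolation=cv2.INTER_CUBIC)
cv2.polylines(crop,[((b-[150,160])*4).astype(int)],True,(0,255,255),1)
cv2.imwrite("pics/crop0.png",crop)
E
```

```text
((210.6917724609375, 218.32191467285156), (100.13099670410156, 89.87188720703125), 83.9909896850586) [[160.76162719726562, 173.23562622070312], [250.13970947265625, 163.827392578125], [260.6219177246094, 263.408203125], [171.24383544921875, 272.8164367675781]]
[[ 0.662  -0.0899  0.045 ]
 [ 0.68   -0.286   0.045 ]
 [ 0.462  -0.3078  0.045 ]
 [ 0.4445 -0.1185  0.045 ]]
centre [[ 0.56022421 -0.20077596  0.045     ]]
red [221.6 185.1] [220 183   4   5  13] [[ 0.6297 -0.2257  0.06  ]]
red [225.8 225.1] [223 220   6  12  60] [[ 0.5426 -0.2352  0.06  ]]
white [224.1 205. ] [219 203  11   5  36] [[ 0.586  -0.2315  0.06  ]]
white [203.7 207.4] [198 206  12   4  39] [[ 0.5814 -0.1879  0.06  ]]
white [183.3 209.7] [178 208  11   4  37] [[ 0.5772 -0.1443  0.06  ]]
white [183.9 234.4] [181 230   7  10  48] [[ 0.524  -0.1467  0.06  ]]
white [205.6 235.6] [203 231   6  11  50] [[ 0.5208 -0.1928  0.06  ]]
```

View pics/crop0.png

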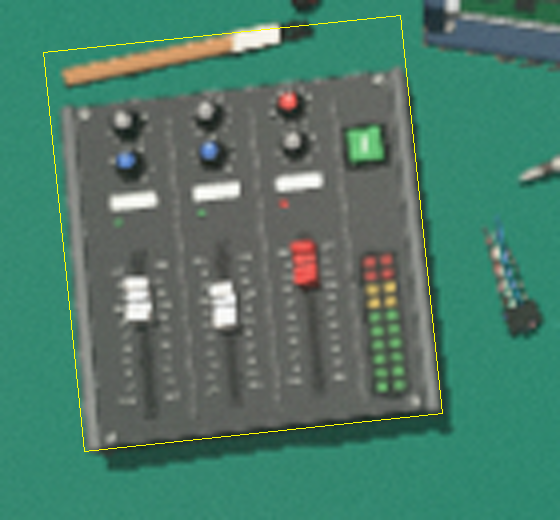

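The crop shows the mixer turned about +6°. The master is highest, the white caps are lower, and the gap between faders and knobs is flat. I'll move above it with the jaws along mixer y, then measure with the wrist camera.

>>> arm_command(targets=[[[0, 0, 0.023, 0.9, -3.4, 0.3, 0.6], [0, 0, 0.047, 1.8, -6.8, 0.6, 0.3], [0, 0, 0.07, 2.7, -10.2, 0.9, 0], [0, 0, 0.093, 3.6, -13.6, 1.2, 0], [0, 0, 0.117, 4.5, -17, 1.5, 0], [0, 0, 0.14, 5.4, -20.4, 1.8, 0], [0, 0, 0.163, 6.3, -23.8, 2.1, 0], [0, 0, 0.187, 7.2, -27.2, 2.4, 0]]])

```text
clock: 0.77
tool_pos: [0.3702, 0.3316, 0.2504]
orientation: [180.0, 0.0, -15.4]
force: [1.3, -0.2, -0.7]
opening: 0.0396
```

>>> arm_command(targets=[[[0, 0, 0.023, 0.9, -3.4, 0.3, 0], [0, 0, 0.047, 1.8, -6.8, 0.6, 0], [0, 0, 0.07, 2.7, -10.2, 0.9, 0], [0, 0, 0.093, 3.6, -13.6, 1.2, 0], [0, 0, 0.117, 4.5, -17, 1.5, 0], [0, 0, 0.14, 5.4, -20.4, 1.8, 0], [0, 0, 0.163, 6.3, -23.8, 2.1, 0], [0, 0, 0.187, 7.2, -27.2, 2.4, 0]]])

```text
clock: 1.43
tool_pos: [0.4421, 0.0597, 0.2748]
orientation: [-180.0, -0.0, -4.7]
force: [0.2, -0.2, 0.6]
opening: 0.0001
```

>>> arm_command(targets=[[[0, 0, 0.023, 0.9, -3.4, 0.3, 0], [0, 0, 0.047, 1.8, -6.8, 0.6, 0], [0, 0, 0.07, 2.7, -10.2, 0.9, 0], [0, 0, 0.093, 3.6, -13.6, 1.2, 0], [0, 0, 0.117, 4.5, -17, 1.5, 0], [0, 0, 0.14, 5.4, -20.4, 1.8, 0], [0, 0, 0.163, 6.3, -23.8, 2.1, 0], [0, 0, 0.186, 7.2, -26, 2.4, 0]]])

```text
clock: 2.1
tool_pos: [0.5141, -0.2013, 0.2983]
orientation: [180.0, 0.1, 5.8]
force: [0.9, 0.5, -0.0]
opening: 0.0006
```

```bash
python3 - <<'E'
from plant import ctrl
from h import *
import pickle
o=ctrl.get_obs(); print(o["clock"],o["tool_pos"],o["orientation"],o["joint_pos"].round(1),o["opening"],o["force"])
m=ctrl.camera_model("wrist"); im=ctrl.snapshot("wrist"); cv2.imwrite("pics/w0.png",im); pickle.dump(m,open("w0.pkl","wb")); print(m)
E
```

```text
2.1 [ 0.51410892 -0.20126364  0.29825392] [1.79999995e+02 5.12794670e-02 5.84531572e+00] [ -1.    6.7  -8.3   0.  -75.   96.9] 0.0005643172988866304 [ 0.8604945   0.53765667 -0.01827358]
{'K': array([[348.82695085,   0.        , 278.21974676],
       [  0.        , 348.82695085, 209.64133293],
       [  0.        ,   0.        ,   1.        ]]), 'xyz': array([ 0.59952228, -0.19318451,  0.45611083]), 'rotation': array([-1.81466325e+01,  1.03755357e-02, -8.41828451e+01])}
```

View pics/w0.png

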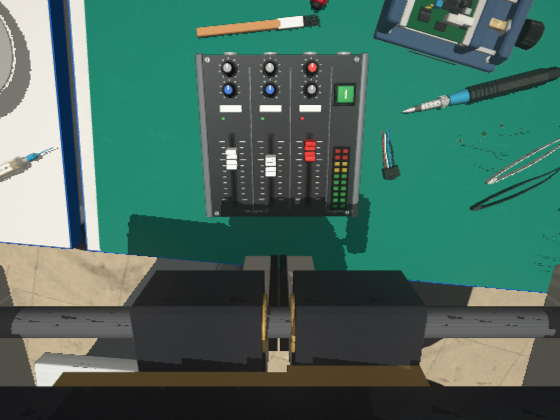

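The wrist view is clear: white caps at about (232,159) and (270,166), the red cap at (310,150) and the green key at (345,94). Now I'll fit the mixer pose.

```bash
python3 - <<'E'
from h import *
import pickle
m=pickle.load(open("w0.pkl","rb")); im=cv2.imread("pics/w0.png")
def show(n,lo,hi,z,a=30):
    L=[]
    for c,s in blobs(im,lo,hi,a):
        if 200<c[0]<365 and 50<c[1]<215: L.append((c,s)); print(n,c.round(1),s,ray(m,[c],z)[0,:2].round(4))
    return L
K=show("green",(50,120,110),(75,255,255),.053,100)
Rd=show("red",(0,130,80),(8,255,255),.0615,60)
W=show("white",(0,0,170),(179,50,255),.0615,40)
B=show("blue",(100,120,60),(125,255,255),.060,20)
g=ray(m,[max(K,key=lambda t:t[1][4])[0]],.053)[0,:2]
lab=sorted([c for c,s in W if s[2]>15],key=lambda c:c[0]); Lw=ray(m,lab,.045)[:,:2]; print("labels",Lw)
d=Lw[0]-Lw[-1]; yaw=np.arctan2(-d[0],d[1]); print("yaw",np.degrees(yaw), "span",np.linalg.norm(d))
ex=np.array([np.cos(yaw),np.sin(yaw)]);ey=np.array([-ex[1],ex[0]])
c0=g-.052*ex+.070*ey; print("centre from key",c0)
print("labels in mixer",[( (p-c0)@ex,(p-c0)@ey) for p in Lw])
# outline corners picked from picture
cor=ray(m,[[198,54],[367,53],[356,216],[207,216]],.045)[:,:2]; print("corners mean",cor.mean(0),[((p-c0)@ex,(p-c0)@ey) for p in cor])
for c,s in W+Rd: p=ray(m,[c],.0615)[0,:2]; print(c.round(),s[2:4],"mix",((p-c0)@ex).round(4),((p-c0)@ey).round(4))
E
```

```text
green [345.4  93.4] [338  86  16  16 222] [ 0.609  -0.2662]
red [309.4 150.1] [304 139  12  23 246] [ 0.5447 -0.2341]
white [226.7  67. ] [224  63   7   8  42] [ 0.6221 -0.1365]
white [269.3  66.8] [266  63   7   8  42] [ 0.6268 -0.181 ]
white [230.2 108. ] [220 105  22   7 150] [ 0.5812 -0.1426]
white [270. 108.] [260 105  21   7 147] [ 0.5856 -0.1856]
white [309.6 108. ] [299 105  22   7 152] [ 0.5899 -0.2284]
white [230.6 154. ] [222 150  15   9  94] [ 0.5313 -0.1459]
white [270.6 161. ] [266 157  10   9  84] [ 0.528  -0.1917]
white [231.1 164.1] [223 160  14   9  94] [ 0.5198 -0.1472]
white [270.5 171. ] [266 167  10   9  90] [ 0.5164 -0.1927]
blue [227.6  89.9] [224  86   8   9  53] [ 0.5995 -0.1384]
blue [269.3  89.8] [265  86   9   8  52] [ 0.6042 -0.1831]
labels [[ 0.58038431 -0.14043345]
 [ 0.58499273 -0.18523598]
 [ 0.58954124 -0.22987953]]
yaw 5.845221061449575 span 0.08991356615157435
centre from key [ 0.55015183 -0.20181495]
labels in mixer [(np.float64(0.036326471282551745), np.float64(0.05798343390007261)), (np.float64(0.03634818318537161), np.float64(0.012944525873207583)), (np.float64(0.03632647128255175), np.float64(-0.03193013225150174))]
corners mean [ 0.55015366 -0.20250034] [(np.float64(0.09251434661193451), np.float64(0.09041298434582556)), (np.float64(0.09341390959077908), np.float64(-0.09236745531994646)), (np.float64(-0.09313976720590035), np.float64(-0.09333957463757946)), (np.float64(-0.09306041947424565), np.float64(0.09256600233481994))]
[227.  67.] [7 8] mix 0.0783 0.0577
[269.  67.] [7 8] mix 0.0784 0.0129
[230. 108.] [22  7] mix 0.0369 0.0558
[270. 108.] [21  7] mix 0.0369 0.0126
[310. 108.] [22  7] mix 0.0369 -0.0305
[231. 154.] [15  9] mix -0.013 0.0575
[271. 161.] [10  9] mix -0.0211 0.0123
[231. 164.] [14  9] mix -0.0246 0.0575
[270. 171.] [10  9] mix -0.0326 0.0125
[309. 150.] [12 23] mix -0.0087 -0.0315
```

Pose fit: centre (0.550, −0.202), yaw 5.85°. Labels, knobs and corners agree to 1–2 mm. First I'll go behind the master, at mixer (+25, −32), and descend.

>>> arm_command(targets=[[[0, 0, 0, 2.1, -1, -3, 0], [0, 0, 0, 4.3, -2, -6, 0], [0, 0, 0, 6.4, -3, -9, 0], [0, 0, 0, 6.4, -3, -12.5, 0], [0, 0, 0, 6.4, -3, -16, 0], [0, 0, 0, 6.4, -3, -19.5, 0], [0, 0, 0, 6.4, -3, -22, 0], [0, 0, 0, 6.4, -3, -22, 0]]])

```text
clock: 2.82
tool_pos: [0.5741, -0.2277, 0.0723]
orientation: [-179.8, 0.6, 5.8]
force: [-1.2, 0.0, -0.9]
opening: 0.0002
```

```bash
python3 - <<'E'
from plant import ctrl
from h import *
import pickle
o=ctrl.get_obs(); print(o["clock"],o["tool_pos"],o["orientation"],o["force"])
m=ctrl.camera_model("wrist"); im=ctrl.snapshot("wrist"); pickle.dump(m,open("w1.pkl","wb"))
t=proj(m,[o["tool_pos"]])[0].round().astype(int); print(t)
cv2.imwrite("pics/w1.png",im)
E
```

```text
2.8167 [ 0.57413417 -0.22771699  0.07229613] [-179.8244355     0.57246714    5.785247  ] [-1.15986745  0.01885778 -0.85803362]
[277 274]
```

View pics/w1.png

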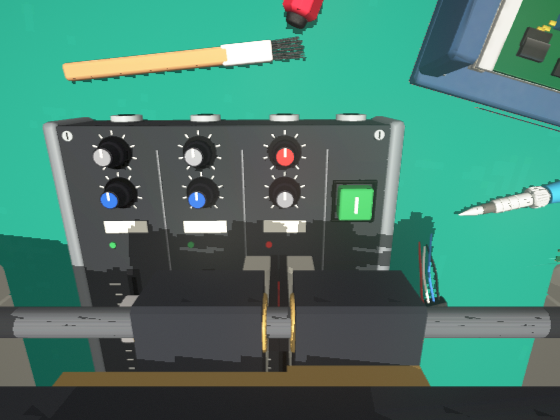

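The wrist picture shows the fingertips (around (279,262)) in the flat strip between the master cap and its knob (285,192). The measured pose lags the command by about 4 mm, so I'll check that it has settled.

>>> arm_command(targets=[[[0, 0, 0, 0, 0, 0, 0]]])

```text
clock: 2.95
tool_pos: [0.5789, -0.2287, 0.0794]
orientation: [180.0, 0.0, 5.9]
force: [1.3, -0.4, 1.6]
opening: 0.0005
```

>>> arm_command(targets=[[[0, 0, 0, 0, -0.2, -0.9, 0], [0, 0, 0, 0, -0.2, -1.8, 0], [0, 0, 0, 0, -0.2, -2.7, 0], [0, 0, 0, 0, -0.2, -2.7, 0], [0, 0, 0, 0, -0.2, -2.7, 0]]])

```text
clock: 3.37
tool_pos: [0.5779, -0.2305, 0.0511]
orientation: [-180.0, 0.1, 5.9]
force: [0.9, -1.1, 0.5]
opening: 0.0001
```

>>> arm_command(targets=[[[0, 0, 0, -0.6, -0.06, 0, 0], [0, 0, 0, -1.2, -0.12, 0, 0], [0, 0, 0, -1.8, -0.18, 0, 0], [0, 0, 0, -2.5, -0.25, 0, 0], [0, 0, 0, -3.2, -0.33, 0, 0], [0, 0, 0, -3.9, -0.4, 0, 0], [0, 0, 0, -4.6, -0.47, 0, 0], [0, 0, 0, -5.3, -0.54, 0, 0]]])

```text
clock: 4.03
tool_pos: [0.5247, -0.2361, 0.0518]
orientation: [180.0, -0.0, 5.9]
force: [0.9, 0.5, 0.2]
opening: 0.0001
```

>>> arm_command(targets=[[[0, 0, 0, -0.3, -0.03, 0, 0], [0, 0, 0, -0.6, -0.06, 0, 0], [0, 0, 0, -0.9, -0.09, 0, 0], [0, 0, 0, -1.2, -0.12, 0, 0]]])

```text
clock: 4.37
tool_pos: [0.5133, -0.2372, 0.0517]
orientation: [180.0, -0.0, 5.9]
force: [1.6, -0.4, 1.2]
opening: 0.0003
```

>>> arm_command(targets=[[[0, 0, 0, -0.2, -0.02, 0, 0], [0, 0, 0, -0.4, -0.04, 0, 0]]])

```text
clock: 4.53
tool_pos: [0.5093, -0.2376, 0.0516]
orientation: [180.0, -0.0, 5.9]
force: [0.3, -1.0, 1.0]
opening: 0.0001
```

>>> arm_command(targets=[[[0, 0, 0, -0.2, -0.02, 0, 0], [0, 0, 0, -0.4, -0.04, 0, 0]]])

```text
clock: 4.7
tool_pos: [0.5053, -0.2379, 0.0516]
orientation: [180.0, -0.0, 5.9]
force: [0.9, -0.4, 0.6]
opening: 0.0002
```

>>> arm_command(targets=[[[0, 0, 0, -0.15, -0.015, 0, 0], [0, 0, 0, -0.3, -0.03, 0, 0]]])

```text
clock: 4.87
tool_pos: [0.5042, -0.2381, 0.0519]
orientation: [180.0, -0.2, 5.9]
force: [8.1, 2.4, -2.3]
opening: 0.0002
```

```bash
python3 - <<'E'
from plant import ctrl
from h import *
im=ctrl.snapshot("top"); s=ctrl.snapshot("scene")
a=cv2.resize(im[165:285,155:275],(480,480),interpolation=2); b=cv2.resize(s[150:250,165:300],None,fx=2.3,fy=2.3,interpolation=2)
b=cv2.copyMakeBorder(b,0,480-b.shape[0],0,0,0); cv2.imwrite("pics/c1.png",np.hstack([a,b])); print(ctrl.get_obs()["force"])
E
```

```text
[ 6.45453172  1.37740264 -2.14744109]
```

View pics/c1.png

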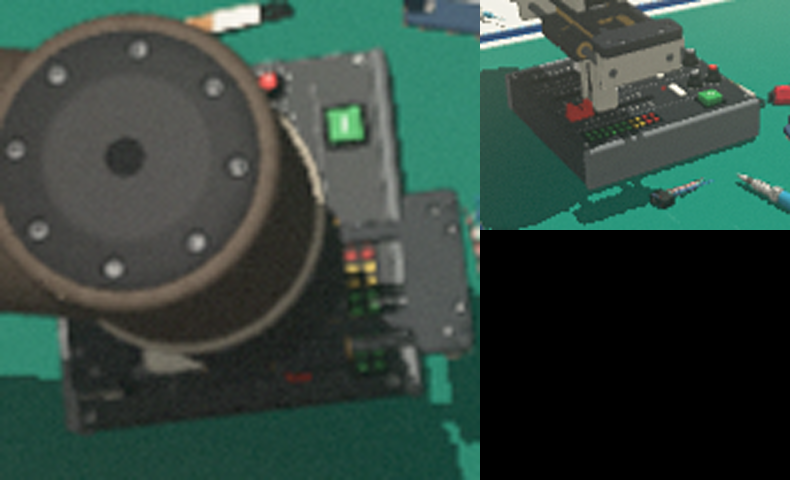

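The force step to 8 N at mixer x ≈ −49.5 mm shows the master at its stop, and the scene crop shows the red cap at the front end of its slot. Next I'll back off, lift, and go behind the middle cap.

>>> arm_command(targets=[[[0, 0, 0, 1, 0.1, 0, 0], [0, 0, 0, 1.5, 0.15, 1.5, 0], [0, 0, 0, 1.5, 0.15, 3.3, 0], [0, 0, 0, 3.4, 2.5, 3.3, 0], [0, 0, 0, 5.3, 5, 3.3, 0], [0, 0, 0, 5.3, 5, 3.3, 0], [0, 0, 0, 5.3, 5, 3.3, 0]]])

```text
clock: 5.55
tool_pos: [0.5556, -0.1871, 0.084]
orientation: [-180.0, 0.1, 6.0]
force: [-0.1, 0.3, 1.0]
opening: 0.0007
```

>>> arm_command(targets=[[[0, 0, 0, 0, 0, -1.1, 0], [0, 0, 0, 0, 0, -2.2, 0], [0, 0, 0, 0, 0, -3.3, 0], [0, 0, 0, 0, 0, -3.3, 0]]])

```text
clock: 5.88
tool_pos: [0.5527, -0.1885, 0.0482]
orientation: [-179.9, 0.3, 5.8]
force: [-0.4, 0.9, -0.7]
opening: 0.0003
```

>>> arm_command(targets=[[[0, 0, 0, -0.6, -0.06, 0, 0], [0, 0, 0, -1.2, -0.12, 0, 0], [0, 0, 0, -1.8, -0.18, 0, 0], [0, 0, 0, -2.5, -0.25, 0, 0], [0, 0, 0, -3.2, -0.33, 0, 0], [0, 0, 0, -3.9, -0.4, 0, 0], [0, 0, 0, -4.5, -0.46, 0, 0], [0, 0, 0, -4.8, -0.49, 0, 0]]])

```text
clock: 6.55
tool_pos: [0.5065, -0.1933, 0.0519]
orientation: [180.0, -0.0, 5.8]
force: [1.6, -0.4, -0.2]
opening: 0.0005
```

>>> arm_command(targets=[[[0, 0, 0, -0.2, -0.02, 0, 0], [0, 0, 0, -0.4, -0.04, 0, 0], [0, 0, 0, -0.6, -0.06, 0, 0]]])

```text
clock: 6.8
tool_pos: [0.5015, -0.1938, 0.0517]
orientation: [180.0, -0.0, 5.9]
force: [1.6, -1.0, 0.5]
opening: 0.0004
```

>>> arm_command(targets=[[[0, 0, 0, -0.15, -0.015, 0, 0], [0, 0, 0, -0.3, -0.03, 0, 0]]])

```text
clock: 6.97
tool_pos: [0.4998, -0.194, 0.052]
orientation: [180.0, -0.2, 5.9]
force: [6.1, -0.0, -1.3]
opening: 0.0008
```

Same stop position (−49.3 mm) and a 6 N rise, so the middle fader is down. Left fader next.

>>> arm_command(targets=[[[0, 0, 0, 1, 0.1, 0, 0], [0, 0, 0, 1.5, 0.15, 1.5, 0], [0, 0, 0, 1.5, 0.15, 3.3, 0], [0, 0, 0, 3.8, 2.6, 3.3, 0], [0, 0, 0, 6.1, 5.1, 3.3, 0], [0, 0, 0, 6.1, 5.1, 3.3, 0], [0, 0, 0, 6.1, 5.1, 3.3, 0]]])

```text
clock: 7.55
tool_pos: [0.56, -0.1418, 0.0839]
orientation: [-180.0, 0.1, 6.0]
force: [-0.8, -0.7, 0.3]
opening: 0.0002
```

>>> arm_command(targets=[[[0, 0, 0, 0, 0, -1.1, 0], [0, 0, 0, 0, 0, -2.2, 0], [0, 0, 0, 0, 0, -3.3, 0], [0, 0, 0, 0, 0, -3.3, 0], [0, 0, 0, 0, 0, -3.3, 0]]])

```text
clock: 7.97
tool_pos: [0.558, -0.1436, 0.0501]
orientation: [-180.0, 0.2, 5.8]
force: [0.2, -0.0, 0.0]
opening: 0.0004
```

>>> arm_command(targets=[[[0, 0, 0, -0.7, -0.07, 0, 0], [0, 0, 0, -1.4, -0.14, 0, 0], [0, 0, 0, -2.1, -0.21, 0, 0], [0, 0, 0, -2.8, -0.28, 0, 0], [0, 0, 0, -3.5, -0.36, 0, 0], [0, 0, 0, -4.2, -0.43, 0, 0], [0, 0, 0, -4.9, -0.5, 0, 0], [0, 0, 0, -5.4, -0.55, 0, 0]]])

```text
clock: 8.63
tool_pos: [0.5046, -0.1487, 0.0518]
orientation: [180.0, -0.0, 5.9]
force: [1.6, -0.4, 0.2]
opening: 0.0005
```

>>> arm_command(targets=[[[0, 0, 0, -0.3, -0.03, 0, 0], [0, 0, 0, -0.5, -0.05, 0, 0], [0, 0, 0, -0.8, -0.08, 0, 0]]])

```text
clock: 8.88
tool_pos: [0.4975, -0.1493, 0.0517]
orientation: [180.0, -0.0, 5.9]
force: [0.6, -1.2, 1.1]
opening: 0.0003
```

>>> arm_command(targets=[[[0, 0, 0, -0.2, -0.02, 0, 0], [0, 0, 0, -0.4, -0.04, 0, 0]]])

```text
clock: 9.05
tool_pos: [0.495, -0.1496, 0.052]
orientation: [180.0, -0.2, 5.9]
force: [7.7, -0.6, -1.9]
opening: 0.0004
```

All three show the same stop signature. I'll lift away and check with the wrist camera before pressing power.

>>> arm_command(targets=[[[0, 0, 0, 1, 0.1, 0, 0], [0, 0, 0, 1.3, 0.13, 3, 0], [0, 0, 0, 1, -1, 7, 0], [0, 0, 0, 0.6, -2.5, 10.8, 0], [0, 0, 0, 0.3, -4, 14.6, 0], [0, 0, 0, 0.3, -5, 18.4, 0], [0, 0, 0, 0.3, -5, 22, 0], [0, 0, 0, 0.3, -5, 22, 0]]])

```text
clock: 9.72
tool_pos: [0.4992, -0.2013, 0.2792]
orientation: [179.8, -0.5, 5.8]
force: [1.1, -1.2, 0.2]
opening: 0.0005
```

>>> arm_command(targets=[[[0, 0, 0, 0, 0, 0, 0], [0, 0, 0, 0, 0, 0, 0]]])

```text
clock: 9.88
tool_pos: [0.4959, -0.1994, 0.2709]
orientation: [-179.9, 0.1, 5.8]
force: [0.6, -0.4, 0.1]
opening: 0.0004
```

```bash
cat > chk.py <<'E'
import sys
from plant import ctrl
from h import *
o=ctrl.get_obs(); m=ctrl.camera_model("wrist"); im=ctrl.snapshot("wrist"); cv2.imwrite(sys.argv[1],im)
print(o["clock"],o["tool_pos"],o["force"])
yaw=np.radians(5.85);ex=np.array([np.cos(yaw),np.sin(yaw)]);ey=np.array([-ex[1],ex[0]]);c0=np.array([.5502,-.2018])
for n,lo,hi,z,a in(("green",(50,120,110),(75,255,255),.053,100),("red",(0,130,80),(8,255,255),.0615,60),("white",(0,0,150),(179,60,255),.0615,30)):
    for c,s in blobs(im,lo,hi,a):
        p=ray(m,[c],z)[0,:2]-c0
        if abs(p@ex)<.1 and abs(p@ey)<.1: print(n,c.round(1),s,"mix",(p@ex).round(4),(p@ey).round(4))
E
python3 chk.py pics/w2.png
```

```text
9.8833 [ 0.4958796  -0.19943686  0.27091539] [ 0.58892963 -0.39647524  0.07308734]
green [355.1  74.3] [347  66  18  18 275] mix 0.0519 -0.0699
red [318.8  45.3] [314  41  10  10  67] mix 0.0775 -0.0315
red [314.2 191.7] [309 180  12  24 255] mix -0.0679 -0.0316
white [371.6  87.4] [367  31  11 122 288] mix 0.0394 -0.0853
white [225.9  44.8] [222  40   9  10  63] mix 0.078 0.0576
white [272.5  44.8] [269  40   8  10  61] mix 0.078 0.0129
white [318.4  69. ] [315  65   8   9  54] mix 0.0563 -0.0319
white [316.4  90.5] [305  87  24   8 189] mix 0.0364 -0.0306
white [229.5  91. ] [218  88  24   7 168] mix 0.036 0.056
white [272.6  91. ] [261  88  24   7 166] mix 0.036 0.013
white [273.2 187.1] [268 181  12  12 116] mix -0.0627 0.0129
white [232.7 187.3] [227 182  12  11 114] mix -0.0629 0.0569
white [233.  198.5] [228 194  11  10 107] mix -0.0756 0.0571
white [273.4 196.9] [268 194  12   8  71] mix -0.0738 0.0129
```

View pics/w2.png

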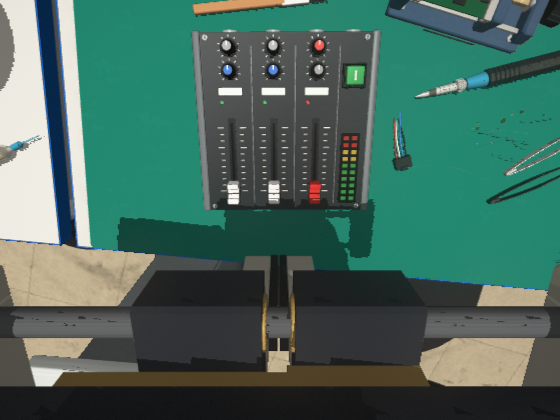

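All three caps are level at the slot bottom (rows ~181–204), and the mixer and key haven't moved. Next I'll go above the key.

>>> arm_command(targets=[[[0, 0, 0, 2.8, -1.7, -1, 0], [0, 0, 0, 5.6, -3.3, -3, 0], [0, 0, 0, 8.4, -5, -5.5, 0], [0, 0, 0, 11.2, -6.6, -8, 0], [0, 0, 0, 11.2, -6.6, -12, 0], [0, 0, 0, 11.2, -6.6, -16, 0], [0, 0, 0, 11.2, -6.6, -19, 0], [0, 0, 0, 11.2, -6.6, -20, 0]]])

```text
clock: 10.6
tool_pos: [0.6038, -0.2646, 0.0638]
orientation: [-179.8, 0.6, 5.8]
force: [-0.7, -0.2, -0.4]
opening: 0.0004
```

>>> arm_command(targets=[[[0, 0, 0, 0, 0, 0, 0], [0, 0, 0, 0, 0, 0, 0], [0, 0, 0, 0, 0, 0, 0]]])

```text
clock: 10.85
tool_pos: [0.6098, -0.266, 0.0737]
orientation: [179.9, -0.2, 5.9]
force: [0.5, -0.0, 1.0]
opening: 0.0006
```

>>> arm_command(targets=[[[0, 0, 0, 0, 0, -0.8, 0], [0, 0, 0, 0, 0, -1.5, 0], [0, 0, 0, 0, 0, -1.5, 0], [0, 0, 0, 0, 0, -1.5, 0]]])

```text
clock: 11.18
tool_pos: [0.6081, -0.2657, 0.0566]
orientation: [-180.0, 0.0, 5.9]
force: [0.3, -0.1, 0.3]
opening: 0.0008
```

>>> arm_command(targets=[[[0, 0, 0, 0, 0, -0.2, 0], [0, 0, 0, 0, 0, -0.4, 0], [0, 0, 0, 0, 0, -0.6, 0], [0, 0, 0, 0, 0, -0.6, 0]]])

```text
clock: 11.52
tool_pos: [0.6086, -0.2658, 0.0506]
orientation: [180.0, -0.0, 5.9]
force: [-0.7, 0.0, 0.7]
opening: 0.0003
```

>>> arm_command(targets=[[[0, 0, 0, 0, 0, -0.1, 0], [0, 0, 0, 0, 0, -0.2, 0], [0, 0, 0, 0, 0, -0.2, 0]]])

```text
clock: 11.77
tool_pos: [0.6086, -0.2658, 0.0486]
orientation: [180.0, -0.0, 5.9]
force: [1.3, -0.3, 1.2]
opening: 0.0003
```

>>> arm_command(targets=[[[0, 0, 0, 0, 0, -0.1, 0], [0, 0, 0, 0, 0, -0.1, 0]]])

```text
clock: 11.93
tool_pos: [0.6086, -0.2658, 0.0483]
orientation: [180.0, -0.0, 5.9]
force: [-1.4, 0.4, 5.5]
opening: 0.0003
```

>>> arm_command(targets=[[[0, 0, 0, 0, 0, -0.1, 0], [0, 0, 0, 0, 0, -0.1, 0]]])

```text
clock: 12.1
tool_pos: [0.6087, -0.2658, 0.0482]
orientation: [180.0, -0.0, 5.9]
force: [-2.8, 1.7, 12.8]
opening: 0.0001
```

The key has bottomed out: the tip stalled at 48.2 mm and force rose to 13 N. I'll release, lift clear and look.

>>> arm_command(targets=[[[0, 0, 0, 0, 0, 1, 0], [0, 0, 0, 0, 0, 3.5, 0], [0, 0, 0, 0, 0, 7, 0], [0, 0, 0, -2.8, 1.6, 10.5, 0], [0, 0, 0, -5.6, 3.2, 13.5, 0], [0, 0, 0, -8.4, 4.8, 16.5, 0], [0, 0, 0, -11.2, 6.6, 19.5, 0], [0, 0, 0, -11.2, 6.6, 22.4, 0]]])

```text
clock: 12.77
tool_pos: [0.4916, -0.198, 0.2703]
orientation: [-179.9, 0.2, 5.8]
force: [-0.1, 0.1, -0.3]
opening: 0.0007
```

>>> arm_command(targets=[[[0, 0, 0, 0, 0, 0, 0], [0, 0, 0, 0, 0, 0, 0], [0, 0, 0, 0, 0, 0, 0], [0, 0, 0, 0, 0, 0, 0], [0, 0, 0, 0, 0, 0, 0], [0, 0, 0, 0, 0, 0, 0]]])

```text
clock: 13.27
tool_pos: [0.4961, -0.1999, 0.2693]
orientation: [-180.0, 0.1, 5.8]
force: [-0.9, -0.0, 0.4]
opening: 0.0007
```

```bash
python3 chk.py pics/w3.png; python3 - <<'E'
from plant import ctrl
import cv2,numpy as np
a=cv2.imread("pics/w3.png"); s=ctrl.snapshot("scene"); s0=cv2.imread("pics/scene0.png")
f=lambda i:cv2.resize(i[150:250,170:300],(400,308),interpolation=2)
cv2.imwrite("pics/c3.png",np.hstack([cv2.resize(a[20:220,190:390],(400,400)),np.vstack([f(s0)[:200],f(s)[:200]])]))
E
```

```text
13.2667 [ 0.49611197 -0.19986373  0.26929699] [-0.88301287 -0.02180888  0.39018065]
green [353.9  74.6] [345  66  18  18 276] mix 0.0515 -0.0688
red [318.6  44.7] [314  40  10  10  68] mix 0.0777 -0.0316
red [313.8 192. ] [308 181  13  23 266] mix -0.0679 -0.0317
white [371.5  87.5] [367  31  10 121 291] mix 0.0391 -0.0853
white [225.2  44.5] [221  40   9  10  61] mix 0.078 0.0575
white [271.9  44.3] [268  40   9   9  62] mix 0.0781 0.0129
white [318.2  68.8] [315  65   8   9  53] mix 0.0563 -0.032
white [272.5  90.5] [261  87  24   8 190] mix 0.0363 0.0126
white [315.7  90.5] [304  87  24   8 189] mix 0.0363 -0.0302
white [228.7  91. ] [217  88  25   7 169] mix 0.036 0.056
white [231.8 187.2] [226 182  12  11 116] mix -0.0625 0.0571
white [273.  187.2] [268 182  11  11 112] mix -0.0625 0.0127
white [232.4 198.7] [227 194  12  10 105] mix -0.0754 0.0571
white [272.8 196.5] [268 194  11   7  58] mix -0.0729 0.0129
```

View pics/c3.png

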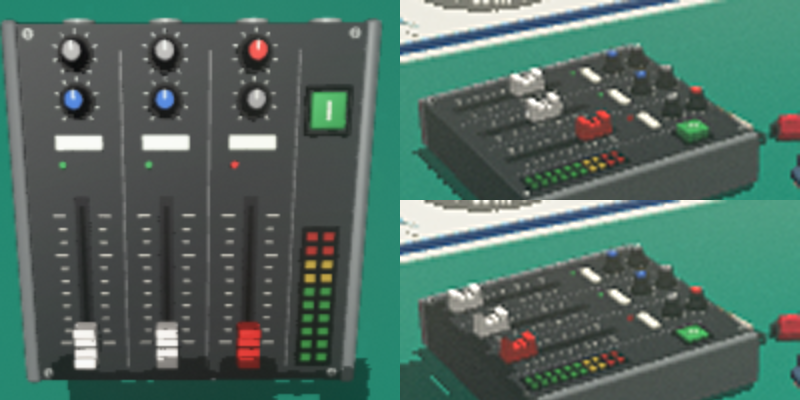

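The key now sits visibly lower. Its apparent 1.1 mm sideways shift fits about 5 mm of sinking, and the caps and mixer haven't moved. I'll hand in.

```bash
python3 -c "
from plant import ctrl
print(ctrl.close_job())"
```

```text
the job is handed in; nothing more can be done
None
```

I drew all three faders down to their front stops with shut fingertips from behind, master first, then middle, then left. I then pressed the green power key fully in, lifted clear and handed the job in at about 13 s of the 48 s allowed.

- **Faders:** all three stopped at the same place, about −49.5 mm tool position in mixer x, with 6–8 N at the end. The last wrist image shows the caps level at the front of their slots.
- **Power key:** the tip stalled at 48.2 mm height, with force rising to 13 N. After release, the image still shows the key about 5 mm lower.
- **Mixer:** its features were where I measured them before the moves, to within about 1 mm.
- **Tools and parts:** I did not re-measure their positions. The arm stayed above the mixer while low, and no unexpected forces appeared.
- **Odd readings:** the measured tool position was off by up to about 10 mm just after fast moves, settling within a few rows. The 3 N key force was below what I could read in the force noise until it bottomed out. No check failed.

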